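Tighten the loose jar cap and shelve the jar

TASK

One of the three jars of probe balls has a loose screw cap: its black bar stands askew and leaves the red line on the jar's shoulder uncovered. With the jar still in its blue holder, turn that cap clockwise until it is fully tight, then put the jar upright on the blue mat on the low stock shelf. Leave the other two jars, whose caps are tight, in their holders.

Things in the scene. Friction and masses are not known exactly. Their poses are not given: they have to be found in the camera images.
- jar_a: Square clear jar of steel balls, white shoulder, 56 x 56 mm, 110 mm tall with cap, 0.2-0.4 kg: the loose one. Origin: centre of underside; z up, x along the red line across its shoulder (shoulder top at 70 mm). Stands in a fixed blue holder: 80 x 80 x 22 mm, floor 6 mm, well 60 mm square, so it can turn only about 5 degrees. It may be lifted straight up by the cap's bar.
- cap_a (a joint): Loose jar's cap: grey disc 42 mm across, top 78 mm above jar origin, with a black bar 56 x 14 mm on it, up to 110 mm, both turning on the jar's vertical axis. Value (rad): bar's angle anticlockwise from above off the jar's x. 0 = tight, at a stop, bar covers the red line; clockwise tightens. Starts at 0.7-1.2; friction 0.05 N m; stays where left, does not rise.
- jar_b: Another such jar with its cap tight: bar along the jar's x, red line covered. Origin at the centre of its underside, z up. It stands in its own blue holder and is to be left there.
- jar_c: Third such jar, also tight, in its own blue holder, to be left there. Origin at the centre of its underside, z up.
- shelf_free (a point): Centre of the blue mat, 130 x 130 mm, on the fixed low aluminium shelf (280 x 150 mm), 50 mm above the table; the point lies on the surface the jar is to stand on. z up, x along the shelf, away from the robot. Two round tins 47 mm high stand on the shelf's far half, their near sides 129 mm from this point. Any yaw of the jar will do.

How it is judged:
On the way:
1. the loose cap is turned tight (within 10 degrees of its stop) while its jar is still in its holder (value of joint cap_a below 0.17 rad and distance of jar_a from where it was at the start of the episode below 0.012 m), for 0.2 s.
At the end, for the whole second after the job is handed in: The once loose cap is tight (within 10 degrees of its stop) and its jar stands upright (within 8 degrees), at rest and released on the shelf's blue mat, its centre within 45 mm of the mat's centre along each side of the shelf; the other two jars are still in their holders (value of joint cap_a below 0.17 rad and x of jar_a in the frame of shelf_free between -0.045 and 0.045 m and y of jar_a in the frame of shelf_free between -0.045 and 0.045 m and z of jar_a in the frame of shelf_free between -0.005 and 0.006 m and angle between jar_a's own z axis and vertical below 0.15 rad and linear speed of jar_a below 0.02 m/s); the robot touches nothing.
It fails at once if a jar with a tight cap is moved more than 20 mm (distance of any of jar_b, jar_c from where it was at the start of the episode above 0.02 m).
It also fails if it takes over 45 s, if anything falls off the work surface, if the arm or the gripper's body presses on something with over 40 N, if the wrist force passes 120 N, or if a joint passes its speed limit or range.

ROBOT

A 6-joint arm with a two-finger parallel gripper is mounted at the origin on the work surface. World frame = base frame: x ahead of the robot, y to its left, z up, the work surface at z = 0. Lengths are in m, angles in rad, forces in N, time in s.
With the tool pointing down it reaches from about 0.275 to 0.75 m from the base axis. Payload 10.2 kg.
Tool frame: the origin (TCP) lies midway between the tips of the shut fingers; the grasp point (between the pads) lies 19 mm behind it (env.hold_point_z is the distance from the TCP to the grasp point, in m); x points along the fingers, z is the direction in which the jaws open and shut, and the axes are right-handed (so a half turn about x gives the same grasp; the last joint's range is limited). The gripper opens to 85 mm and grips with 20 to 120 N. Pads are 22 mm wide; open, the fingers measure 114 mm over their backs; the gripper's body (76 mm by 85 mm) begins 54 mm behind the grasp point. The pads swing forward as they close: fully open they stand 13 mm farther back than shut.
Start: joints at [0.999, 0.313, 1.498, -0, 1.331, -0.223], TCP at [0.179, 0.493, 0.231] pointing down, gripper open.
Joint ranges: [-2.94, 2.94], [-0.97, 2.17], [0.19, 2.56], [-1.23, 4.37], [0.02, 3.11], [-2.88, 2.88]. Speed limits (rad/s): [2.39, 2.39, 3.01, 3.14, 3.14, 3.14].

INTERFACE

Orientations are given as a unit quaternion [x, y, z, w].
In Python, from bench import env, kinematics, monitor, eyes, job gives the robot as it stands. The module is installed in compiled form; this text tells all that it offers. Calls block until the motion is done:
- env.reach(position, orientation): joint-space move of the TCP to a pose.
- env.movel(position, velocity=0.15, frame=None, guard=None): straight line of the TCP; frame=None keeps the orientation; velocity is the mean speed in m/s. With guard (N) it stops when the force on the tool has changed by that much, and returns True; else False.
- env.set_joints(angles): joint-space move.
- env.release() and env.close_gripper(effort=None): open the fingers fully, or close them until they stop; effort is the grip in N (None keeps the last).
- env.hold(seconds).
- kinematics.ik(position, orientation): joint angles nearest the present ones, or None.
- monitor.sense(): the state.
- eyes.grab_frame(name): name is "scene" or "top"; returns a dict with "frame" (420x560x3 uint8, red, green, blue), "mtx" (3x3 intrinsics, pixels), "view" (4x4, takes a point from world to camera coordinates). Camera axes: x right, y down, z forward; pixel columns grow to the right and rows downward; lengths in m; the calibration is good to about 2 mm. A picture is of the moment at which its call begins. There is no depth.
A pose or a line that the arm cannot do raises env.MotionError and nothing moves.
- job.hand_in(): hands the job in, once; it reports no verdict.
The state is a dict: "clock": time; "joints": joint angles; "qvel": joint speeds; "joint_efforts": joint torques, N m; "position": TCP position; "ee_rot": TCP orientation; "contact_force": force on the tool from outside, world axes, zero at the start; "ft_torque": the same for the moment, N m; "finger_gap": opening from 0.0 (shut) to 1.0 (fully open).
Only numpy, scipy, OpenCV 4.12 (cv2) and the standard library are available. Lean on these libraries where they do the work, as an engineer would, in place of code of your own. Each camera call takes 0.05 s, during which the arm holds its last target.

## Working session

There is one attempt and no reset: what is moved stays moved. The work goes in short steps, each a Python script; the robot and the scene stay as the last script left them, time stands still between calls to the robot, and variables do not carry over. Pictures are saved under pics/ and viewed, and the job is handed in when it is done.

```bash
mkdir -p pics
python3 - <<'E'
from bench import env, kinematics, monitor, eyes, job
import cv2, numpy as np
s=monitor.sense(); print(s['clock'],s['position'],s['ee_rot'],s['finger_gap'])
for n in ("scene","top"):
    f=eyes.grab_frame(n); cv2.imwrite(f"pics/{n}0.png",f["frame"][:,:,::-1]); print(n,f["mtx"],f["view"])
    np.savez(f"{n}0.npz",**f)
E
```

```text
0.0 [0.17929136 0.49315487 0.23073383] [-0.40583831  0.57960158  0.40549751  0.57873054] 0.9986976853636937
scene [[382.56076919   0.         275.788846  ]
 [  0.         382.56076919 209.20413616]
 [  0.           0.           1.        ]] [[-0.65304748  0.75718957 -0.01389053  0.33479007]
 [ 0.39573913  0.32555697 -0.85872184 -0.12732061]
 [-0.64569306 -0.56628316 -0.5122537   1.11398021]
 [ 0.          0.          0.          1.        ]]
top [[380.16149526   0.         283.38757972]
 [  0.         380.16149526 209.67965948]
 [  0.           0.           1.        ]] [[ 0.01349349 -0.99920044  0.03763529 -0.02901668]
 [-0.98347148 -0.02005892 -0.17994859  0.53674314]
 [ 0.18055963 -0.0345851  -0.98295579  0.9389029 ]
 [ 0.          0.          0.          1.        ]]
```

View pics/scene0.png

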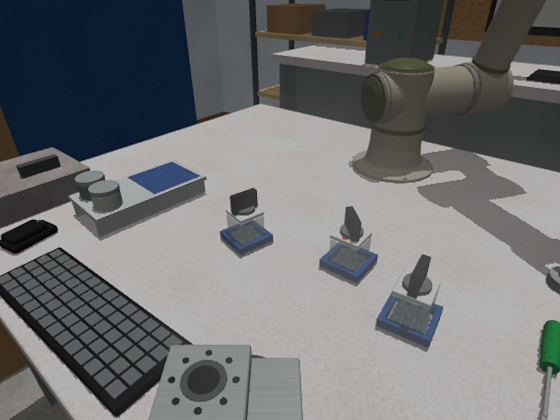

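View pics/top0.png

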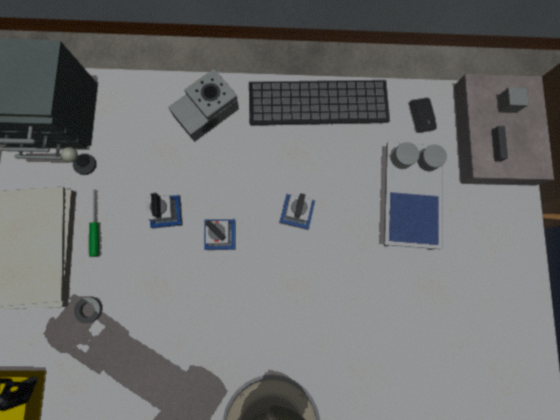

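The top view shows three jars at about (165,210), (219,233) and (297,210). The middle one has the skew bar. The mat is at about (414,219). I'll zoom in on the jars and measure.

```bash
cat > h.py <<'E'
import numpy as np, cv2
def bp(f,uv,z):
    K,V=f["mtx"],f["view"]; R,t=V[:3,:3],V[:3,3]
    c=-R.T@t; d=R.T@np.linalg.inv(K)@np.array([uv[0],uv[1],1.0]); return c+d*(z-c[2])/d[2]
def proj(f,P):
    P=np.atleast_2d(P); q=P@f["view"][:3,:3].T+f["view"][:3,3]; q=q@f["mtx"].T; return q[:,:2]/q[:,2:]
E
python3 - <<'E'
import numpy as np,cv2
from h import *
f=np.load("top0.npz"); im=f["frame"][:,:,::-1]
c=im[180:260,140:240]; cv2.imwrite("pics/topA.png",cv2.resize(c,(750,600),interpolation=cv2.INTER_CUBIC))
f=np.load("scene0.npz"); im=f["frame"][:,:,::-1]
c=im[200:290,310:430]; cv2.imwrite("pics/scA.png",cv2.resize(c,(800,600),interpolation=cv2.INTER_CUBIC))
E
```

```text
(no output)
```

View pics/topA.png

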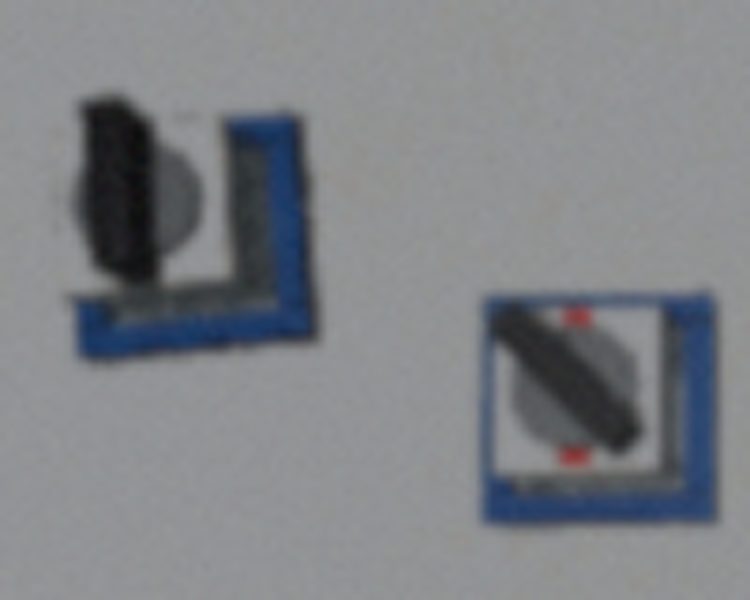

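View pics/scA.png

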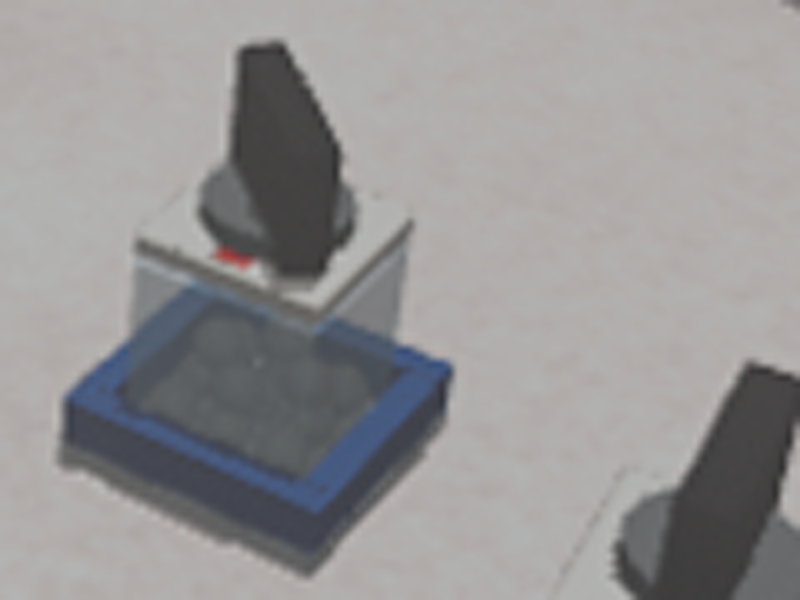

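```bash
cat > fit.py <<'E'
import numpy as np,cv2
from scipy.optimize import least_squares
from h import *
T=np.load("top0.npz"); S=np.load("scene0.npz")
ct=lambda x,y:((x+.5)/7.5-.5+140,(y+.5)/7.5-.5+180)
cs=lambda x,y:((x+.5)/6.6667-.5+310,(y+.5)/6.6667-.5+200)
# jar shoulder corners z=.076: in jar frame (x up in top image, y left)
J=[(T,ct(497,305),(.028,.028)),(T,ct(665,305),(.028,-.028)),(T,ct(665,473),(-.028,-.028)),(T,ct(497,473),(-.028,.028)),
   (S,cs(137,243),(.028,.028)),(S,cs(312,318),(.028,-.028)),(S,cs(412,222),(-.028,-.028))]
J=[j for j in J]
H=[(T,ct(487,298),(.04,.04)),(T,ct(715,298),(.04,-.04)),(T,ct(713,521),(-.04,-.04)),(T,ct(487,521),(-.04,.04))]
def fit(L,z):
    def r(p):
        o=[]
        for f,uv,(a,b) in L:
            c,s=np.cos(p[2]),np.sin(p[2]); o+=list(proj(f,[p[0]+c*a-s*b,p[1]+s*a+c*b,z])[0]-uv)
        return o
    s=least_squares(r,[.45,.1,0]); return s.x,np.array(s.fun).reshape(-1,2).round(2)
if __name__=="__main__":
    for L in (J[:4],H):
        print(fit(L,.076 if L is not H else .022))
    # scene: which corner is which
    x,_=fit(J[:4],.076)
    for a in (-1,1):
        for b in (-1,1): print(a,b,proj(S,[x[0]+a*.028,x[1]+b*.028,.076]).round(1), proj(S,[x[0]+a*.04,x[1]+b*.04,.022]).round(1))
    print([np.round(cs(*q),1) for q in [(137,243),(312,318),(412,222),(68,400),(315,510),(450,370)]])
    d=bp(T,ct(512,315),.116)-bp(T,ct(627,440),.116); print("bar",np.arctan2(d[1],d[0]))
    for u in [(165,210),(297,210),(158,205),(300,205)]: print(u,bp(T,u,.1).round(3))
E
python3 fit.py
python3 - <<'E'
import numpy as np,cv2
from h import *
f=np.load("top0.npz"); im=f["frame"][:,:,::-1]
c=im[130:255,370:460]; cv2.imwrite("pics/mat.png",cv2.resize(c,None,fx=4.5,fy=4.5,interpolation=cv2.INTER_CUBIC))
E
```

```text
(array([0.47407843, 0.14522152, 0.03154752]), array([[ 0.07,  0.14],
       [ 0.23, -0.13],
       [ 0.05, -0.17],
       [-0.35,  0.16]]))
(array([0.47372815, 0.14557629, 0.02867508]), array([[ 0.14, -0.17],
       [ 0.18, -0.44],
       [ 0.22,  0.11],
       [-0.53,  0.48]]))
-1 -1 [[345.4 220.9]] [[341.3 239.2]]
-1 1 [[372.2 231.6]] [[377.8 255. ]]
1 -1 [[328.7 233.9]] [[318.  258.4]]
1 1 [[356.1 245.8]] [[355.7 276.7]]
[array([330.1, 236. ]), array([356.4, 247.3]), array([371.4, 232.9]), array([319.8, 259.6]), array([356.8, 276.1]), array([377.1, 255.1])]
bar 0.7703845609612854
(165, 210) [0.521 0.27  0.1  ]
(297, 210) [ 0.528 -0.052  0.1  ]
(158, 205) [0.533 0.288 0.1  ]
(300, 205) [ 0.54  -0.059  0.1  ]
```

View pics/mat.png

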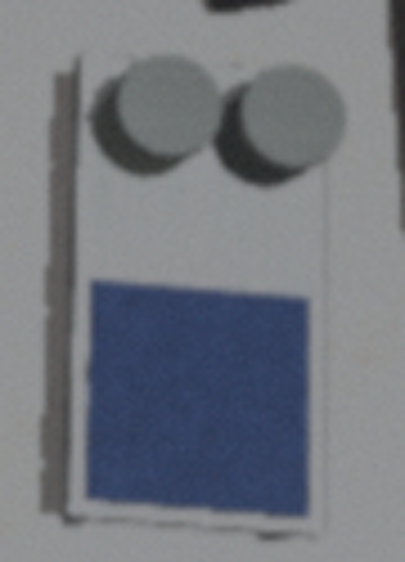

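```bash
cat > fit2.py <<'E'
from fit import *
from scipy.optimize import minimize
L=J[:4]+[(S,cs(137,243),(.028,-.028)),(S,cs(312,318),(.028,.028)),(S,cs(412,222),(-.028,.028))]
x,r=fit(L,.076); print(x,r.tolist())
def mask(f,p,k=8):
    c,s=np.cos(p[2]),np.sin(p[2]); P=[(p[0]+c*a-s*b,p[1]+s*a+c*b,z) for a in(-.028,.028) for b in(-.007,.007) for z in(.084,.116)]
    q=proj(f,P); return q
def obs(f,ctr,k=6):
    u,v=(proj(f,[*ctr,.1])[0]).astype(int); R=22
    g=cv2.cvtColor(f["frame"],cv2.COLOR_RGB2HSV)[v-R:v+R,u-R:u+R]
    g=cv2.resize(f["frame"][v-R:v+R,u-R:u+R].max(2),None,fx=k,fy=k,interpolation=cv2.INTER_CUBIC)
    return g,(u-R,v-R)
O=[(f,)+obs(f,x[:2]) for f in (T,S)]
th=[75,72]
M=[]
for (f,g,o),t in zip(O,th):
    m=(g<t).astype(np.uint8)
    n,lab,st,ce=cv2.connectedComponentsWithStats(m); c=proj(f,[*x[:2],.1])[0]; 
    b=max(range(1,n),key=lambda i:st[i,4]-20*np.hypot(*(ce[i]-132))); M.append(lab==b); print(st[b])
def cost(p,full=False):
    tot=0
    for (f,g,o),m in zip(O,M):
        q=((mask(f,p)-o+.5)*6-.5); h=cv2.convexHull(q.astype(np.float32))
        a=np.zeros(g.shape,np.uint8); cv2.fillConvexPoly(a,np.round(h*16).astype(np.int32),1,shift=4)
        tot+=1-(m&(a>0)).sum()/(m|(a>0)).sum()
    return tot
if __name__=="__main__":
    best=min(((cost((x[0],x[1],t)),t) for t in np.arange(.5,1.5,.05)));print(best)
    s=minimize(cost,[x[0],x[1],best[1]],method="Nelder-Mead",options=dict(initial_simplex=[[x[0]+d[0],x[1]+d[1],best[1]+d[2]] for d in ((0,0,0),(.003,0,0),(0,.003,0),(0,0,.15))]))
    print(s.x,s.fun)
    outs=[]
    for (f,g,o),m in zip(O,M):
        v=cv2.cvtColor(g,cv2.COLOR_GRAY2BGR); q=((mask(f,s.x)-o+.5)*6-.5); h=cv2.convexHull(q.astype(np.float32)).astype(int)
        w=v.copy(); cv2.polylines(w,[h],True,(0,255,0),1); w[...,2]=np.where(m,np.minimum(255,w[...,2]+80),w[...,2]); outs.append(np.vstack([v,w]))
    cv2.imwrite("pics/fit.png",np.hstack(outs))
    m=cv2.inRange(cv2.cvtColor(T["frame"][:,:,::-1],cv2.COLOR_BGR2HSV),(100,80,40),(130,255,255)); m[:,:370]=0;m[:,460:]=0
    cs_,_=cv2.findContours(m,0,2); c=max(cs_,key=cv2.contourArea); rr=cv2.boxPoints(cv2.minAreaRect(c)); print(rr)
    W=np.array([bp(T,u,.05) for u in rr]); print(W,W.mean(0),np.linalg.norm(np.diff(W,axis=0),axis=1))
E
python3 fit2.py
```

```text
[0.47533452 0.14620143 0.0303987 ] [[-0.28, -0.38], [-0.13, -0.63], [-0.34, -0.67], [-0.73, -0.37], [-1.25, -1.19], [0.53, -0.93], [0.75, -1.15]]
[  75   81  119  119 5463]
[   98    43   103   204 11958]
(np.float64(0.4079523865839427), np.float64(0.7500000000000002))
[0.47567115 0.14706988 0.76162343] 0.38058657149778474
[[388.19998 240.60002]
 [391.01724 192.70692]
 [439.78964 195.57588]
 [436.97238 243.46898]]
[[ 0.46126697 -0.29220298  0.05      ]
 [ 0.58851744 -0.30440592  0.05      ]
 [ 0.58359866 -0.43520625  0.05      ]
 [ 0.45601402 -0.41990892  0.05      ]] [ 0.52234927 -0.36293102  0.05      ] [0.12783425 0.13089278 0.12849843]
```

View pics/fit.png

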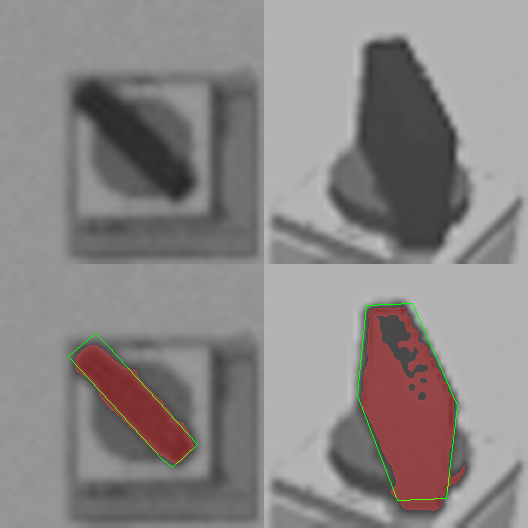

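```bash
cat >> h.py <<'E'
from scipy.spatial.transform import Rotation as Ro
def quat(a):
    x=np.array([0,0,-1.]); z=np.array([np.cos(a),np.sin(a),0]); return Ro.from_matrix(np.c_[x,np.cross(z,x),z]).as_quat()
E
python3 - <<'E'
from bench import env, kinematics, monitor, eyes, job
from h import *
P=np.array([.4753,.1463]); 
for s in (1,-1):
    for da in (0,-.75,-.95):
        a=.765+s*np.pi/2+da
        for p,z in ((P,.09),(P,.25)): 
            q=kinematics.ik([*p,z],quat(a)); print(s,da,z,None if q is None else np.round(q,2))
    for b in (0,-.8): 
        q=kinematics.ik([.522,-.363,.14],quat(.03+s*np.pi/2+b)); print('mat',b,None if q is None else np.round(q,2))
E
```

```text
1 0 0.09 [ 0.06  0.42  1.76 -0.    0.97 -2.27]
1 0 0.25 [ 0.06  0.24  1.55 -0.    1.36 -2.27]
1 -0.75 0.09 [ 0.06  0.42  1.76 -0.    0.97 -1.52]
1 -0.75 0.25 [ 0.06  0.24  1.55 -0.    1.36 -1.52]
1 -0.95 0.09 [ 0.06  0.42  1.76 -0.    0.97 -1.32]
1 -0.95 0.25 [ 0.06  0.24  1.55 -0.    1.36 -1.32]
mat 0 [-0.79  0.63  1.25 -0.    1.26 -2.39]
mat -0.8 [-0.79  0.63  1.25 -0.    1.26 -1.59]
-1 0 0.09 [ 0.06  0.42  1.76 -0.    0.97  0.87]
-1 0 0.25 [ 0.06  0.24  1.55 -0.    1.36  0.87]
-1 -0.75 0.09 [ 0.06  0.42  1.76 -0.    0.97  1.62]
-1 -0.75 0.25 [ 0.06  0.24  1.55 -0.    1.36  1.62]
-1 -0.95 0.09 [ 0.06  0.42  1.76 -0.    0.97  1.82]
-1 -0.95 0.25 [ 0.06  0.24  1.55 -0.    1.36  1.82]
mat 0 [-0.79  0.63  1.25 -0.    1.26  0.75]
mat -0.8 [-0.79  0.63  1.25 -0.    1.26  1.55]
```

```bash
python3 - <<'E'
from bench import env, kinematics, monitor, eyes, job
from h import *
q=quat(.765-np.pi/2)
env.reach([.4753,.1463,.20],q)
print(env.movel([.4753,.1463,.091],velocity=.12,guard=15))
s=monitor.sense(); print(s['clock'],s['position'],s['contact_force'])
env.close_gripper(50)
s=monitor.sense(); print(s['clock'],s['position'],s['contact_force'],s['ft_torque'],s['finger_gap'],s['joints'])
for n in ("scene","top"):
    f=eyes.grab_frame(n); np.savez(f"{n}1.npz",**f)
    u,v=proj(f,[.475,.146,.09])[0].astype(int); cv2.imwrite(f"pics/{n}1.png",cv2.resize(f["frame"][v-60:v+60,u-70:u+70,::-1],None,fx=4,fy=4,interpolation=cv2.INTER_CUBIC))
E
python3 -c "
import cv2,numpy as np;cv2.imwrite('pics/g1.png',cv2.resize(np.hstack([cv2.imread('pics/scene1.png'),cv2.imread('pics/top1.png')]),(800,343)))"
```

```text
False
2.8333 [0.47569886 0.14639497 0.09161913] [ 0.26109249 -0.26406257  0.12377042]
3.4833 [0.475368   0.14631241 0.0911664 ] [-1.35347937  0.649734    2.6469009 ] [ 0.02174101  0.1301329  -0.07354449] 0.1522228838398401 [6.25606013e-02 4.15707883e-01 1.75417170e+00 2.97351671e-05
 9.71493157e-01 8.68400965e-01]
```

View pics/g1.png

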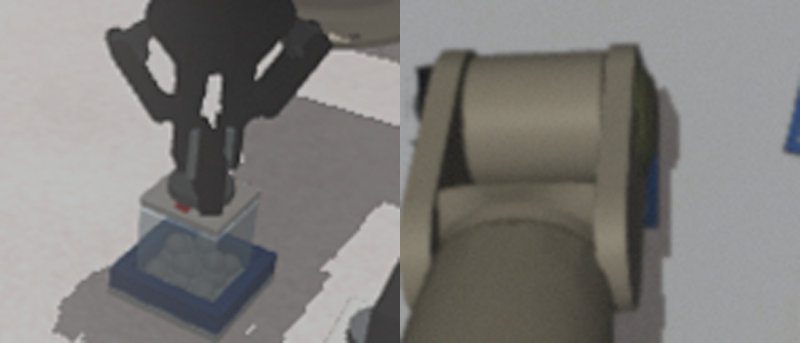

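The bar is gripped: the gap is about 13 mm and the fingers stand over the bar in the scene view. Next I'll turn clockwise in steps and watch the torque.

Run:
```python
from bench import env, kinematics, monitor, eyes, job
from h import *
j=np.array(monitor.sense()['joints']); j0=j[5]
t0=None
for d in [.2,.4,.55,.65,.7,.74,.78,.82,.86,.9,.94]:
    k=j.copy(); k[5]=j0+d; env.set_joints(k); s=monitor.sense()
    print(d,round(s['joints'][5]-j0,3),round(s['clock'],2),np.round(s['contact_force'],1),np.round(s['ft_torque'],3))
    if abs(s['ft_torque'][2])>.6: break
f=eyes.grab_frame("scene"); np.savez("scene2.npz",**f)
u,v=proj(f,[.475,.146,.09])[0].astype(int); cv2.imwrite("pics/scene2.png",cv2.resize(f["frame"][v-50:v+50,u-60:u+60,::-1],None,fx=6,fy=6,interpolation=cv2.INTER_CUBIC))
```

```text
0.2 0.196 3.89 [-0.6 -0.8  1.4] [-0.194  0.046 -0.064]
0.4 0.394 4.2 [-0.1 -0.8  1.6] [-0.178 -0.178  0.008]
0.55 0.543 4.47 [ 1.5 -1.4  1. ] [-0.159 -0.127  0.007]
0.65 0.644 4.72 [ 1.4 -0.9  1.8] [-0.217 -0.074 -0.065]
0.7 0.696 4.97 [ 0.5 -0.6  1.8] [-0.193 -0.059  0.001]
0.74 0.737 5.22 [ 0.4 -0.8  2.1] [-0.219 -0.049 -0.033]
0.78 0.778 5.47 [-1.4 -1.6  2.8] [-0.401  0.184  0.031]
0.82 0.817 5.72 [-1.7 -4.5  4.5] [-1.017  0.31   0.406]
0.86 0.857 5.97 [ 1.  -6.8  3.9] [-1.191  0.087  0.829]
```

View pics/scene2.png

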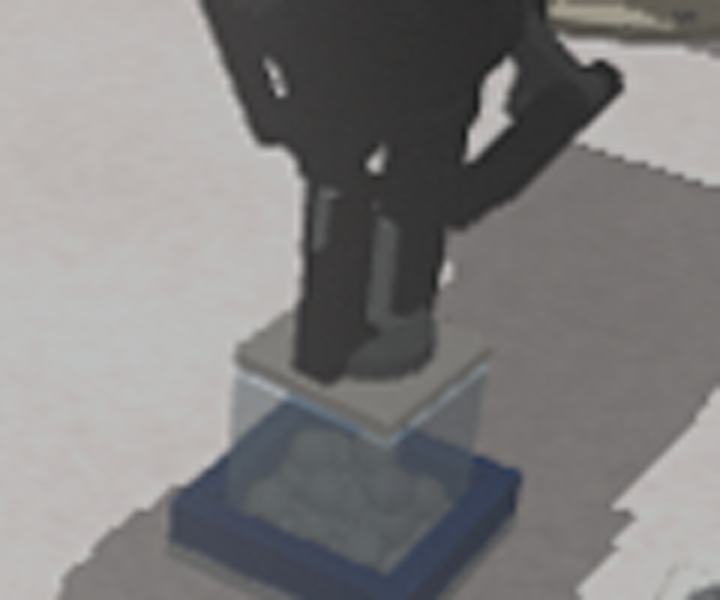

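The stop is felt: torque rises from 0.03 to 0.83 N m, with the jar wall also reached. The bar covers the red line. I'll relax the torque slightly and lift straight up.

Run:
```python
from bench import env, kinematics, monitor, eyes, job
from h import *
env.hold(.3)
j=np.array(monitor.sense()['joints']); j[5]-=.035; env.set_joints(j)
env.close_gripper(70)
s=monitor.sense(); p=np.array(s['position']); print(p,s['ft_torque'],s['finger_gap'])
env.movel([p[0],p[1],.13],velocity=.05)
s=monitor.sense(); print(s['clock'],s['position'],s['contact_force'],s['ft_torque'],s['finger_gap'])
env.movel([p[0],p[1],.24],velocity=.12)
env.hold(.3)
s=monitor.sense(); print(s['clock'],s['position'],s['contact_force'],s['ft_torque'],s['finger_gap'])
f=eyes.grab_frame("scene"); cv2.imwrite("pics/scene3.png",f["frame"][:,:,::-1])
```

```text
[0.47560673 0.1455708  0.09134816] [-0.87168696  0.03494023  0.21264121] 0.149252632438343
7.7083 [0.47539186 0.14560242 0.12973874] [ 0.0844624  -0.1525467  -2.96765061] [-0.00151266 -0.03696165  0.00137598] 0.14554604922935324
9.075 [0.47551628 0.14556859 0.2397022 ] [-0.3189798   0.13283967 -3.32433095] [-0.04902559  0.0086446  -0.01181834] 0.15084474041761023
```

View pics/scene3.png

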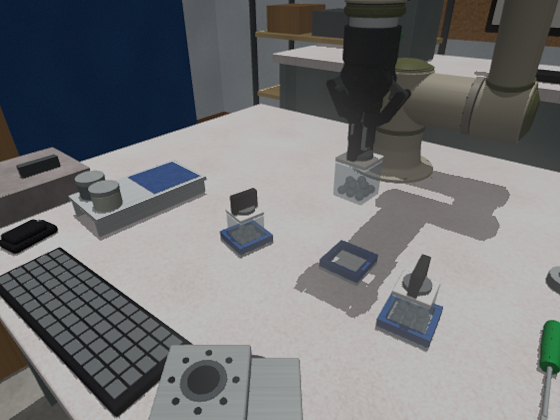

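The jar hangs upright from the gripper at about (357,180), weighing about 3.2 N. Its holder at (349,260) is empty. Now I'll carry it to the mat.

Run:
```python
from bench import env, kinematics, monitor, eyes, job
from h import *
env.movel([.522,-.363,.24],velocity=.15)
env.movel([.522,-.363,.15],velocity=.1)
env.hold(.2)
s=monitor.sense(); print(s['clock'],s['position'],s['contact_force'],s['finger_gap'])
print(env.movel([.522,-.363,.131],velocity=.02,guard=5))
env.hold(.2)
s=monitor.sense(); print(s['clock'],s['position'],s['contact_force'],s['ft_torque'],s['finger_gap'])
f=eyes.grab_frame("scene"); cv2.imwrite("pics/scene4.png",cv2.resize(f["frame"][80:260,40:280,::-1],None,fx=3.3,fy=3.3,interpolation=cv2.INTER_CUBIC))
```

```text
13.9333 [ 0.52211682 -0.36314683  0.15051379] [ 0.17001797 -1.18991708 -3.24906597] 0.1475405964953065
True
14.85 [ 0.52206841 -0.36295511  0.13524615] [0.32572266 0.67125684 6.12354131] [0.08697332 0.11049016 0.05691834] 0.15587847671042318
```

View pics/scene4.png

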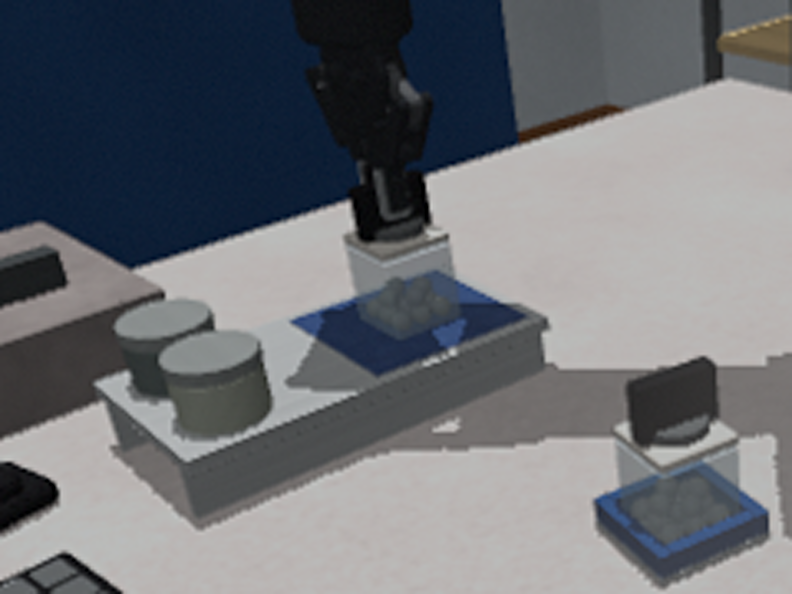

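The jar stands on the mat. Contact came at TCP z = 0.135, as predicted. Releasing and rising.

Run:
```python
from bench import env, kinematics, monitor, eyes, job
from h import *
env.release()
env.movel([.522,-.363,.27],velocity=.1)
j=np.array(monitor.sense()['joints']); j[0]+=.6; env.set_joints(j); env.hold(.3)
s=monitor.sense(); print(s['clock'],s['position'],s['contact_force'],s['finger_gap'])
o=[]
for n,b in (("scene",(80,220,120,220)),("top",(150,270,370,470))):
    f=eyes.grab_frame(n); np.savez(f"{n}5.npz",**f); cv2.imwrite(f"pics/{n}5.png",f["frame"][:,:,::-1])
    o.append(cv2.resize(f["frame"][b[0]:b[1],b[2]:b[3],::-1],(400,480),interpolation=cv2.INTER_CUBIC))
    print(n,proj(f,[[.522,-.363,.05],[.522,-.363,.12],[.522,-.363,.16]]).round(1))
cv2.imwrite("pics/end5.png",np.hstack(o))
```

```text
18.8083 [ 0.63563306 -0.00542554  0.26928833] [-0.17128223 -0.15209035 -0.96948295] 0.9981390031555399
scene [[163.2 176.5]
 [158.4 150.2]
 [155.5 134.3]]
top [[414.1 217.9]
 [424.9 213.4]
 [431.8 210.5]]
```

View pics/end5.png

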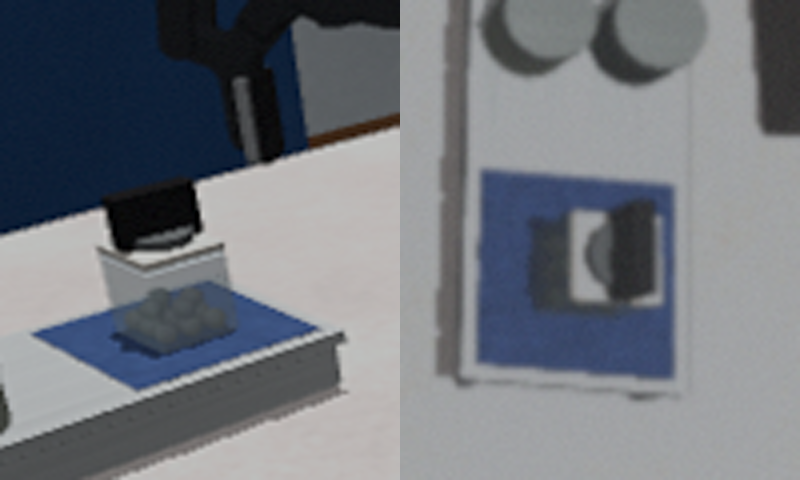

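View pics/top5.png

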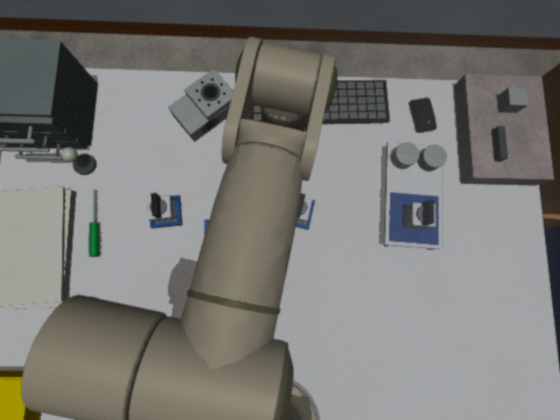

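The jar stands upright on the mat with no red showing. I'll measure the bar angle against the jar before handing in.

Run:
```python
from h import *
o=[]
for n,b in (("top",(190,240,400,450)),("scene",(115,185,125,195))):
    f=np.load(f"{n}5.npz"); im=f["frame"][b[0]:b[1],b[2]:b[3],::-1]; k=400/im.shape[0]
    A=cv2.resize(im,(400,400),interpolation=cv2.INTER_CUBIC); B=A.copy()
    def dr(hx,hy,zs,th,col,hull=True):
        c,s=np.cos(th),np.sin(th)
        P=[(.522+c*a*hx-s*d*hy,-.363+s*a*hx+c*d*hy,z) for z in zs for a,d in ((1,1),(1,-1),(-1,-1),(-1,1))]
        q=((proj(f,P)-[b[2],b[0]]+.5)*k).astype(np.float32); cv2.polylines(B,[cv2.convexHull(q).astype(int)],True,col,1)
    dr(.028,.007,(.128,.16),-.055,(0,255,0)); dr(.028,.028,(.12,),-.055,(0,0,255))
    o.append(np.vstack([A,B]))
cv2.imwrite("pics/chk.png",cv2.resize(np.hstack(o),(600,600)))
```

```text
(no output)
```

View pics/chk.png

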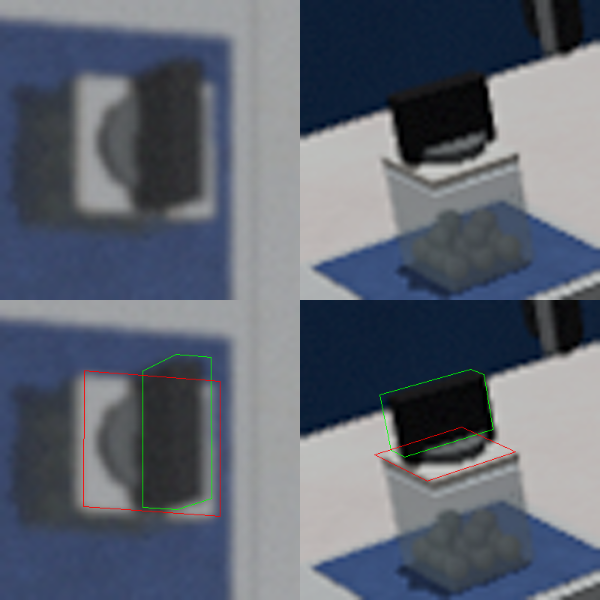

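Run:
```python
from bench import env, monitor, job
print(monitor.sense()['clock']); job.hand_in()
```

```text
18.9083
the job is handed in; nothing more can be done
```

I tightened the loose cap with its jar still in its holder, then set the jar down on the blue mat and handed the job in at 18.9 s.

- **Tightening:** I gripped the bar and turned it clockwise by about 0.86 rad. The torque rose sharply from about 0.03 to 0.83 N m over the last 0.08 rad, so the cap had reached its stop. I then backed off 0.035 rad and lifted the jar straight out.
- **Placing:** The jar touched down on the mat at the expected height (TCP z = 0.135). I released it and moved the arm clear.
- **Last checks:**
  - The jar stands upright, within a few mm of the mat's centre.
  - No red line shows, and the bar lines up with the jar to within a few degrees by eye.
  - The part of each other jar still in view looked untouched in its holder. The arm partly hid jar c in the last top picture.
- **Disagreement:** The two cameras' position estimates differed by about 1–2 mm, within the stated calibration. No check failed.

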